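# Hang the large clamping ring on the latching J-hook

## Task

Lift the larger of the two metal rings out of the wire rack by its rim, hook the rim over the upturned tip of the J-hook on the stand and, still holding it, push it gently down past the sprung keeper until that snaps shut above the rim and the rim bears on the bottom of the hook; only then let go and leave the ring hanging there. The hook is set to a different height each time, so feel your way down and never bear on it with more than 20 N. Leave the small ring, the loupe, the mug and the objective case where they stand.

Things in the scene. Friction and masses are not known exactly. Their poses are not given: they have to be found in the camera images.
- ring_center (a point): Centre (in the empty middle) of the large flat aluminium ring: 150 mm outside, 126 mm inside, 8 mm thick, 0.14-0.22 kg. x = the ring's axis (level), z up at the start. It stands on edge in a rack slot, centre 86 mm up, leaning up to 3 deg, upper half free. Pinch the rim across its thickness from above some 40 mm to one side of its top: the top is where the hook goes, 16 mm free each side.
- small_ring_center (a point): Centre of the small ring (110 mm outside, 86 mm inside, 8 mm thick) that stands in the rack's other slot, 56 mm from the large one along the rings' axis, centre 64 mm above the worktop. Leave it there.
- rack: Fixed steel wire draining rack, 131 x 97 x 71 mm, origin at the centre of its underside. Two slots along its y axis at x = -28 and +28 mm; the rings stand in them (axis along the rack's x) between wire hoops 71 mm high with 1 mm play on each side. Either ring may be in either slot.
- stand: Fixed hook stand: grey base 130 x 120 x 14 mm, post of 14 mm diameter with its axis at x = +16 mm, J-hook of 8 mm round bar in the plane y = 0, tip on the -x side (towards the robot), mouth upward. Origin on the worktop straight below the middle of the hook's trough, z up. The ring hangs with its axis along x, rim between tip (inner face x = -9 mm) and post (front face x = +9 mm).
- hook_foot (a point): The stand's origin again. Heights of the hook: its seat (trough bottom, where the inside of the rim rests) is 180 to 230 mm above this point; the post is clamped at another height in each run and this is NOT measured: find it by touch or sight. Above the seat: tip end 28 mm (its last 5 mm lean out to -x), post top 38 mm. Way in from above: x from -9 to +5 mm.
- keeper (a joint): Sprung keeper, rad: steel finger 5 mm thick, 18 mm long, hinged on the post 34 mm above the seat at x = +8 mm, slanting down to the tip; 0 = mouth shut. A rim pushed down folds it back to 0.4-0.84: 4 to 12 N at first (more than the ring's weight), fading to almost nothing. It snaps back to 0 above the rim when the inside of the rim is some 4 to 7 mm above the seat. Then the way is free until the seat is met, which is hard.
- loupe: Black loupe, 39 mm in diameter, 38 mm high, loose bystander; origin at the centre of its underside.
- mug: Blue-grey mug with a handle, 80 x 110 x 88 mm, loose bystander; origin at the centre of its underside.
- objective_case: Cylindrical case with a black lower half and a light grey ribbed cap, 42 mm in diameter, 54 mm high, loose bystander; origin at the centre of its underside.

How it is judged (in metres and radians):
On the way, in this order (a step that is already met when the one before it is completed fails the run):
1. the large ring is held by its rim and lifted clear of the rack (contact force between the fingers and ring above 1 N and height (world z) of ring_center above 0.165 m and contact force between ring and rack below 0.1 N), for 0.2 s.
2. the rim, still held, presses the keeper of the hook aside (contact force between the fingers and ring above 1 N and contact force between ring and keeper above 0.3 N and value of joint keeper above 0.25 rad), for 0.1 s.
3. still held, the rim bears on the bottom of the hook with the keeper shut above it (contact force between the fingers and ring above 1 N and contact force between ring and hook above 1 N and distance between ring_center and hook_c6 above 0.056 m and value of joint keeper below 0.15 rad), for 0.1 s.
At the end, for the whole second after the job is handed in: The large ring hangs released and at rest on the hook, its rim in the bottom of the trough (centre 54.5 to 62.5 mm from the seat bar's centre, within 15 mm in x and 25 mm in y of the stand's origin, over 100 mm up) and the keeper is shut above the rim (under 0.15 rad) (distance between ring_center and hook_c6 between 0.0545 and 0.0625 m and x of ring_center in the frame of stand between -0.015 and 0.015 m and y of ring_center in the frame of stand between -0.025 and 0.025 m and height (world z) of ring_center above 0.1 m and contact force between ring and stand above 0.5 N and value of joint keeper below 0.15 rad and contact force between the fingers and ring below 0.05 N and linear speed of ring below 0.03 m/s and angular speed of ring below 0.4 rad/s); the robot touches nothing.
It fails at once if the ring bears on the stand, its hook or its keeper with more than 20 N (contact force between ring and stand above 20 N).
It fails at once if the robot pushes the stand with more than 20 N (contact force between any of the fingers, the arm and stand above 20 N).
It fails at once if the small ring is taken out of or shifted in the rack by more than 25 mm (distance of small_ring_center from where it was at the start of the episode above 0.025 m).
It fails at once if the loupe, the mug or the objective case is shifted by more than 25 mm (distance of any of loupe, mug, objective_case from where it was at the start of the episode above 0.025 m).
It also fails if it takes over 67 s, if anything falls off the work surface, if the arm or the gripper's body presses on something with over 40 N, if the wrist force passes 120 N, or if a joint passes its speed limit or range.

## Robot

A 6-joint arm with a two-finger parallel gripper is mounted at the origin on a cart in front of the work surface, level with it; the furniture and walls round the work are solid. World frame = base frame: x ahead of the robot, y to its left, z up, the work surface at z = 0. Lengths are in mm, angles in rad, forces in N, time in s.
With the tool pointing down it reaches from about 400 to 825 mm from the base axis. Payload 7 kg.
Tool frame: the origin (TCP) lies on the centre line of the jaws, within the pads' length; the fingertips stand 22 mm ahead of it and the grasp point (between the pads) lies 3 mm ahead of it; z points along the fingers, y is the line along which they close (so a half turn about z gives the same grasp; the last joint's range is limited). The gripper opens to 85 mm and grips with 20 to 120 N. Pads are 22 mm wide; open, the fingers measure 114 mm over their backs; the gripper's body (76 mm by 85 mm) begins 54 mm behind the grasp point. The pads swing forward as they close: fully open they stand 13 mm farther back than shut.
Start: joints at [-0.909, 0.359, 0.012, 0, -1.224, -0.288], TCP at [246.452, -628.376, 253.302] pointing down, gripper open.
Joint ranges: [-3.07, 3.07], [-1.43, 2.12], [-1.02, 1.25], [-3.03, 1.67], [-3.05, -0], [-3.03, 3.03]. Speed limits (rad/s): [2.39, 2.39, 3.01, 3.14, 3.14, 3.14].

## Interface

Orientations are given as a rotation vector (axis times angle).
In Python, from cell import robot gives the robot as it stands. The module is installed in compiled form; this text tells all that it offers. Calls block until the motion is done:
- robot.goto(position, orientation): joint-space move of the TCP to a pose.
- robot.move_linear(position, rot=None, velocity=150, force_limit=None): straight line of the TCP; rot=None keeps the orientation; velocity is the mean speed in mm/s. With force_limit (N) it stops when the force on the tool has changed by that much, and returns True; else False.
- robot.move_j(angles): joint-space move.
- robot.let_go() and robot.grasp(force=None): open the fingers fully, or close them until they stop; force is the grip in N (None keeps the last).
- robot.hold(seconds).
- robot.ik(position, orientation): joint angles nearest the present ones, or None.
- robot.get_image(name): name is "side" or "top" or "wrist"; returns the picture (420x560x3 uint8, red, green, blue); there is no depth.
- robot.calibration(name): a dict with "camera_matrix" (3x3 intrinsics, pixels), "xyz" and "orientation" of the camera in the world. Camera axes: x right, y down, z forward; pixel columns grow to the right and rows downward; lengths in mm; the calibration is good to about 2 mm. A picture is of the moment at which its call begins: read the wrist's pose just before it. calibration takes no time and is no camera call; for the wrist camera it gives the pose at the moment of the call.
A pose or a line that the arm cannot do raises robot.Unreachable and nothing moves.
- robot.job_done(): hands the job in; it is judged then, once.
Readings, each from a call of its own:
- robot.get_time_s(): time.
- robot.get_q(): joint angles.
- robot.get_joint_velocities(): joint speeds.
- robot.get_tau(): joint torques, N m.
- robot.get_ee_pos(): TCP position.
- robot.get_tcp_rot(): TCP orientation.
- robot.get_force(): force on the tool from outside, world axes, zero at the start.
- robot.get_torque(): the same for the moment, N m.
- robot.get_grip_width(): finger opening in mm.
- robot.get_grasp_force(): force on a finger pad.
Only numpy, scipy, OpenCV 4.12 (cv2) and the standard library are available. Lean on these libraries where they do the work, as an engineer would, in place of code of your own. Each camera call takes 0.05 s, during which the arm holds its last target. There are 200 camera calls.

## Working session

There is one attempt and no reset: what is moved stays moved. The work goes in short steps, each a Python script; the robot and the scene stay as the last script left them, time stands still between calls to the robot, and variables do not carry over. Pictures are saved under pics/ and viewed, at most 10 in all, crops included, and the job is handed in when it is done.

```bash
mkdir -p pics; python3 - <<'E'
from cell import robot
import cv2,numpy as np
np.set_printoptions(precision=4,suppress=True)
for n in("side","top"):
    im=robot.get_image(n); cv2.imwrite(f"pics/{n}0.png",im[:,:,::-1]); c=robot.calibration(n); print(n,c)
print(robot.get_tcp_rot(),robot.calibration("wrist"))
E
```

```text
side {'camera_matrix': array([[513.6328,   0.    , 270.7215],
       [  0.    , 513.6328, 217.483 ],
       [  0.    ,   0.    ,   1.    ]]), 'xyz': array([ 347.6579, 1038.8755,  570.8527]), 'orientation': array([-0.2579,  2.4656, -1.752 ])}
top {'camera_matrix': array([[459.5153,   0.    , 278.2922],
       [  0.    , 459.5153, 214.0015],
       [  0.    ,   0.    ,   1.    ]]), 'xyz': array([ 468.3278,  -67.7653, 1279.1875]), 'orientation': array([-2.1817,  2.174 , -0.0789])}
[ 0.5835 -3.0865 -0.0022] {'camera_matrix': array([[368.9008,   0.    , 279.4017],
       [  0.    , 368.9008, 213.4352],
       [  0.    ,   0.    ,   1.    ]]), 'xyz': array([ 177.8967, -654.9406,  373.7869]), 'orientation': array([1.6659, 2.4414, 0.3625])}
```

View pics/side0.png

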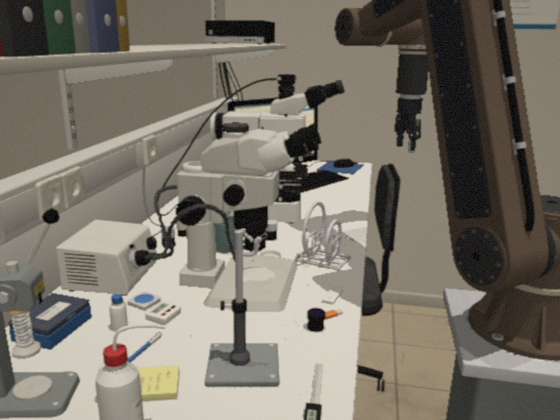

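View pics/top0.png

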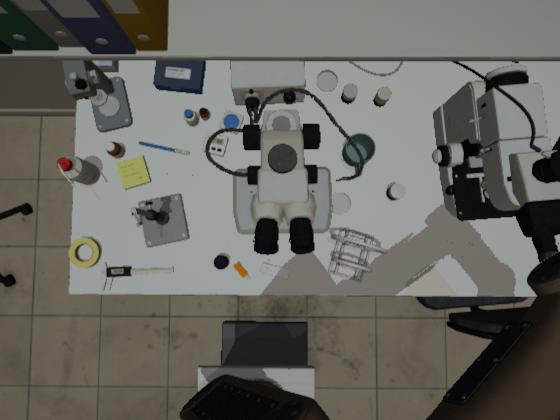

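The side view shows the rack with the rings near (322,240) and the hook stand with its base at (243,365) and post top near (238,232). In the top view the rack is at (355,253) and the stand base at (163,220). Next I'll enlarge these regions.

```bash
python3 - <<'E'
import cv2,numpy as np
s=cv2.imread("pics/side0.png");t=cv2.imread("pics/top0.png")
def c(i,x,y):
    return cv2.resize(i[y:y+75,x:x+100],(400,300),interpolation=cv2.INTER_CUBIC)
a=np.hstack([c(s,280,198),c(t,305,215)])
b=np.hstack([cv2.resize(s[220:395,150:350],(343,300),interpolation=cv2.INTER_CUBIC),cv2.resize(t[180:255,110:224],(456,300),interpolation=cv2.INTER_CUBIC)])
cv2.imwrite("pics/m1.png",np.vstack([a,b[:,:800] if b.shape[1]>=800 else np.pad(b,((0,0),(0,800-b.shape[1]),(0,0)))]))
E
```

```text
(no output)
```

View pics/m1.png

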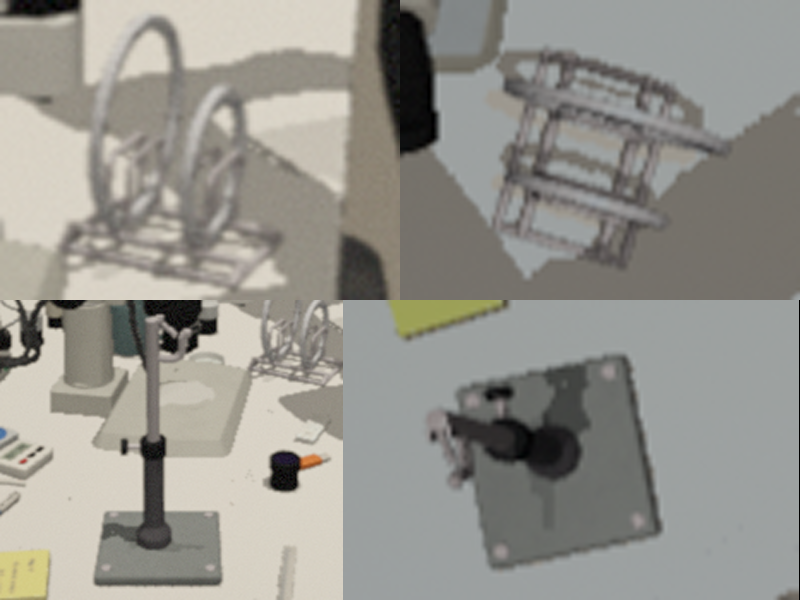

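The large ring is in the far (+x) slot. In the top view its ends are at about (332,235.5) and (387.5,252), and in the side view its top is at about (318,202.5). The stand's post top is at about (133.5,208) in the top view and (238.7,230.5) in the side view. Next I'll triangulate.

```bash
cat > h.py <<'E'
from cell import robot
import numpy as np, cv2
from scipy.spatial.transform import Rotation as R
np.set_printoptions(precision=3,suppress=True)
def ray(n,uv,c=None):
    c=c or robot.calibration(n); d=np.linalg.solve(c["camera_matrix"],[*uv,1])
    d=R.from_rotvec(c["orientation"]).apply(d); return np.array(c["xyz"]),d/np.linalg.norm(d)
def plane(n,uv,z,c=None):
    o,d=ray(n,uv,c); return o+d*(z-o[2])/d[2]
def tri(rays):
    A=sum(np.eye(3)-np.outer(d,d) for o,d in rays); b=sum((np.eye(3)-np.outer(d,d))@o for o,d in rays)
    p=np.linalg.solve(A,b); return p,[np.linalg.norm(np.cross(p-o,d)) for o,d in rays]
def tri2(t,s): return tri([ray("top",t),ray("side",s)])
def proj(n,p,c=None):
    c=c or robot.calibration(n); q=R.from_rotvec(c["orientation"]).inv().apply(np.array(p)-c["xyz"]); q=c["camera_matrix"]@q; return q[:2]/q[2]
def down(yaw): # tool z down, tool y (closing) at world angle yaw
    y=np.array([np.cos(yaw),np.sin(yaw),0]);z=np.array([0,0,-1.]);x=np.cross(y,z)
    return R.from_matrix(np.c_[x,y,z]).as_rotvec()
E
python3 - <<'E'
from h import *
a=plane("top",(332,235.5),86);b=plane("top",(387.5,252),86);print("ring ends",a,b,np.linalg.norm(a-b),(a+b)/2)
d=(b-a);print("ring axis yaw deg",np.degrees(np.arctan2(d[1],d[0]))+90)
print("ring top side proj",proj("side",[*((a+b)/2)[:2],161]),"top",proj("top",[*((a+b)/2)[:2],161]))
C=[plane("top",p,14) for p in[(139.25,202),(180.75,193.75),(189.25,237.5),(147.25,247)]]
print("base",*C,np.mean(C,0)); 
for i in range(4): e=C[(i+1)%4]-C[i];print(np.linalg.norm(e),np.degrees(np.arctan2(e[1],e[0])))
print("posttop",tri2((133.5,208),(238.7,230.5)))
print("eyeL",tri2((267,237),(303,147)),"eyeR",tri2((300,237),(335,90)))
for t in[(267,245),(300,245)]: print([plane("top",t,z) for z in(250,350,450)])
E
```

```text
ring ends [ 507.368 -199.125   86.   ] [ 465.271 -342.192   86.   ] 149.13163374999144 [ 486.32  -270.659   86.   ]
ring axis yaw deg -16.396385416682875
ring top side proj [315.375 200.83 ] top [364.959 243.287]
base [600.661 326.583  14.   ] [624.036 211.806  14.   ] [502.81  185.865  14.   ] [476.278 301.075  14.   ] [550.946 256.332  14.   ]
117.13273879493075 -78.48910300062296
123.97044923412447 -167.92115769173554
118.22543778302314 102.96842835450222
126.97165807769936 11.589590878829652
posttop (array([558.781, 259.969, 265.82 ]), [np.float64(2.157717113011608), np.float64(2.15771711301134)])
eyeL (array([494.169, -38.973, 351.646]), [np.float64(1.0214204854101112), np.float64(1.0214204854101179)]) eyeR (array([ 464.271, -102.777,  466.883]), [np.float64(27.852455526724277), np.float64(27.85245552672442)])
[array([480.259, -35.775, 250.   ]), array([479.1  , -38.883, 350.   ]), array([477.94 , -41.992, 450.   ])]
[array([ 480.533, -109.515,  250.   ]), array([ 479.347, -105.459,  350.   ]), array([ 478.161, -101.402,  450.   ])]
```

```bash
python3 - <<'E'
from h import *
c=np.array([486.3,-270.7,86]);yr=np.radians(-16.4)
s=np.array([-np.sin(yr),np.cos(yr),0])
g=c-40*s; print("grip",g)
for flip in(0,np.pi):
    print(flip,robot.ik([g[0],g[1],280],down(yr+flip)), robot.ik([551,218,290],down(np.radians(11.8)+flip)))
    for t in(0,15,25):
        T=lambda yaw:(R.from_euler('z',yaw)*R.from_euler('y',-t,degrees=True)*R.from_rotvec(down(flip))).as_rotvec()
        for x in(380,400,420): print(t,x,robot.ik([x,-40,300],T(0)))
robot.goto([g[0],g[1],290],down(yr if robot.ik([g[0],g[1],290],down(yr)) is not None and abs(robot.ik([g[0],g[1],290],down(yr))[5])<1.6 else yr+np.pi))
print(robot.get_ee_pos(),robot.get_q(),robot.get_time_s())
cal=robot.calibration("wrist");im=robot.get_image("wrist");cv2.imwrite("pics/w1.png",im[:,:,::-1]);np.save("w1.npy",cal,allow_pickle=True)
e=75*s
for p in(c+e,c-e,c+[0,0,75]): print(proj("wrist",p,cal))
E
```

```text
grip [ 475.006 -309.073   86.   ]
0 None [ 0.706  0.202 -0.12   0.    -1.249  2.641]
0 380 [ 0.421 -0.187 -0.491  0.    -1.267  2.721]
0 400 [ 0.398 -0.146 -0.459  0.    -1.258  2.744]
0 420 [ 0.377 -0.107 -0.427  0.    -1.251  2.765]
15 380 [ 0.568 -0.388 -0.708  0.163 -1.035  2.505]
15 400 [ 0.525 -0.338 -0.678  0.154 -1.008  2.549]
15 420 [ 0.488 -0.29  -0.648  0.146 -0.986  2.586]
25 380 [ 0.701 -0.535 -0.888  0.353 -0.907  2.265]
25 400 [ 0.632 -0.473 -0.86   0.338 -0.853  2.328]
25 420 [ 0.578 -0.417 -0.83   0.324 -0.811  2.381]
3.141592653589793 [-0.232  0.164 -0.19   0.    -1.216 -0.055] [ 0.706  0.202 -0.12   0.    -1.249 -0.5  ]
0 380 [ 0.421 -0.187 -0.491  0.    -1.267 -0.421]
0 400 [ 0.398 -0.146 -0.459  0.    -1.258 -0.398]
0 420 [ 0.377 -0.107 -0.427  0.    -1.251 -0.377]
15 380 [ 0.568 -0.388 -0.708  0.163 -1.035 -0.636]
15 400 [ 0.525 -0.338 -0.678  0.154 -1.008 -0.593]
15 420 [ 0.488 -0.29  -0.648  0.146 -0.986 -0.555]
25 380 [ 0.701 -0.535 -0.888  0.353 -0.907 -0.877]
25 400 [ 0.632 -0.473 -0.86   0.338 -0.853 -0.813]
25 420 [ 0.578 -0.417 -0.83   0.324 -0.811 -0.761]
[ 474.69  -309.708  289.832] [-0.233  0.159 -0.174  0.    -1.238 -0.055] 1.5667
[279.56  301.033]
[279.307 148.679]
[279.54  263.363]
```

View pics/w1.png

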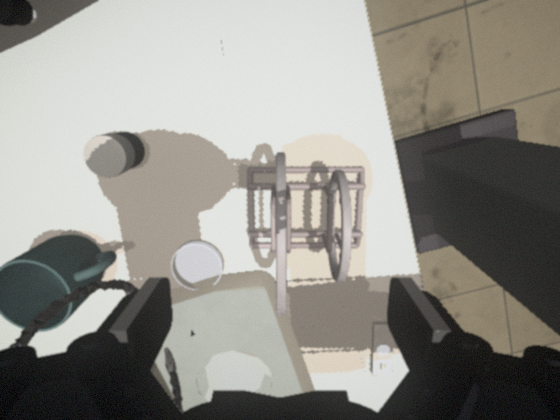

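The wrist view shows the large ring edge-on along column 281 (rows 152–313). The small ring is to its right near column 342, and the fingers straddle the large ring's plane as planned. Now I'll check the outline of the ring model, correct the position along the ring and grasp.

```bash
python3 - <<'E'
from h import *
cal=np.load("w1.npy",allow_pickle=True).item();print(cal["xyz"],R.from_rotvec(cal["orientation"]).as_matrix()[:,2])
from scipy.optimize import least_squares
th=np.linspace(0,2*np.pi,361);yr=np.radians(-16.4)
def ext(c,n,cal=None,yaw=yr):
    s=np.array([-np.sin(yaw),np.cos(yaw),0]);P=[proj(n,c+75*np.cos(t)*s+[0,0,75*np.sin(t)],cal) for t in th];P=np.array(P)
    if n=="wrist": i,j=P[:,1].argmin(),P[:,1].argmax()
    else: i,j=P[:,0].argmin(),P[:,0].argmax()
    return P[i],P[j]
c=np.array([486.3,-270.7,86])
print(ext(c,"wrist",cal),"obs (281,152) (282.5,313)");print(ext(c,"top",robot.calibration("top")),"obs (332,235.5),(387.5,252)")
print(ext(c+[2,7,0],"wrist",cal),ext(c+[2,7,0],"top",robot.calibration("top")))
E
```

```text
[ 454.157 -380.401  411.171] [ 0.081  0.278 -0.957]
(array([279.301, 148.066]), array([279.599, 312.881])) obs (281,152) (282.5,313)
(array([331.677, 235.6  ]), array([388.478, 251.832])) obs (332,235.5),(387.5,252)
(array([279.378, 156.17 ]), array([279.677, 320.116])) (array([328.99 , 234.824]), array([385.714, 251.067]))
```

```bash
python3 - <<'E'
from h import *
yr=np.radians(-16.4);s=np.array([-np.sin(yr),np.cos(yr),0])
c=np.array([485.1,-268.3,86]);g=c-40*s;o=down(yr+np.pi)
robot.move_linear([g[0],g[1],200],o,velocity=120)
print(robot.move_linear([g[0],g[1],147],o,velocity=60,force_limit=10),robot.get_ee_pos(),robot.get_force())
robot.grasp(110);print(robot.get_grip_width(),robot.get_grasp_force(),robot.get_force())
f0=robot.get_force()
robot.move_linear([g[0],g[1],292],o,velocity=80);robot.hold(.3)
print(robot.get_ee_pos(),robot.get_force(),robot.get_torque(),robot.get_grip_width(),robot.get_grasp_force(),robot.get_time_s())
im=robot.get_image("wrist");s_=robot.get_image("side")
cv2.imwrite("pics/w2.png",np.hstack([cv2.resize(im[:,:,::-1],(400,300)),cv2.resize(s_[130:280,230:430,::-1],(400,300))]))
E
```

```text
False [ 474.093 -306.785  147.351] [-0.488  0.252  0.245]
6.0021275893470785 107.56137276850893 [-0.668  0.507  2.188]
[ 473.795 -306.655  291.896] [-0.013 -0.132 -2.01 ] [-0.103  0.067 -0.001] 5.9752255786257065 107.58271967447044 6.525
```

View pics/w2.png

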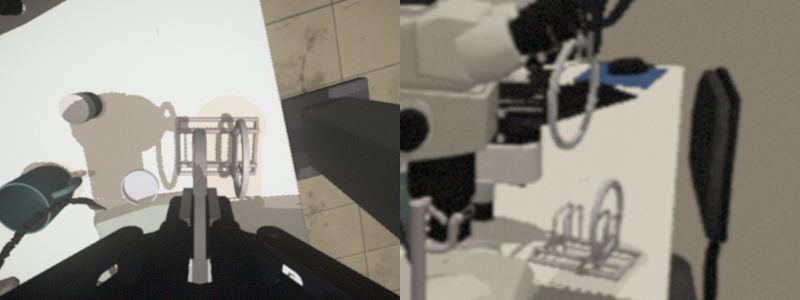

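The ring is held and well clear of the rack (about 2.0 N, so 0.2 kg); the small ring is still in its slot. Next I carry it in front of the microscope, tilted, to a pose beyond the hook, and look at the hook from close by.

```bash
cat >> h.py <<'E'
def tilt(yaw,t): return (R.from_euler('z',yaw)*R.from_euler('y',-t,degrees=True)*R.from_rotvec(down(np.pi))).as_rotvec()
YS=np.radians(11.8);AX=np.array([np.cos(YS),np.sin(YS),0]);S=np.array([-np.sin(YS),np.cos(YS),0])
E
python3 - <<'E'
from h import *
h=np.array([543,256.7,0]);L=h-30*AX+70*S+[0,0,330]
for p,o in[([395,-305,310],tilt(-.1,15)),([392,-40,310],tilt(0,15)),([400,120,320],tilt(.1,10)),([440,310,330],down(YS+np.pi)),(L,down(YS+np.pi))]:
    robot.move_linear(p,o,velocity=150);print(robot.get_ee_pos(),robot.get_force(),robot.get_time_s())
robot.hold(.3)
cals=[]
for i,d in enumerate([0,35]):
    if d: robot.move_linear(L+d*AX-15*S,velocity=60);robot.hold(.3)
    cals.append(robot.calibration("wrist"));im=robot.get_image("wrist");cv2.imwrite(f"pics/hk{i}.png",im[:,:,::-1])
    print(proj("wrist",h+16*AX+[0,0,266],cals[i]),proj("wrist",h-13*AX+[0,0,256],cals[i]))
np.save("hk.npy",cals,allow_pickle=True)
a,b=[cv2.imread(f"pics/hk{i}.png")[:300,130:430] for i in(0,1)]
cv2.imwrite("pics/hk.png",cv2.resize(np.hstack([a,b]),(800,400),interpolation=cv2.INTER_CUBIC))
E
```

```text
[ 394.593 -305.14   310.715] [-0.084  0.241 -1.769] 7.3167
[391.979 -40.307 309.93 ] [-0.299 -0.155 -1.335] 9.2333
[399.825 119.284 319.871] [-0.42  -0.502 -2.309] 10.45
[439.806 309.48  330.158] [-1.063  0.255 -1.745] 11.9
[499.431 318.582 329.754] [ 0.024  0.029 -3.115] 12.45
[184.44  109.511] [246.056 109.111]
[257.574 140.846] [314.225 138.892]
```

View pics/hk.png

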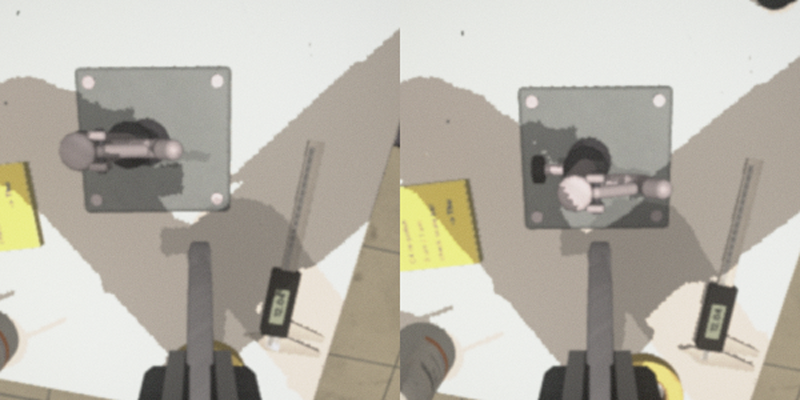

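Both wrist views show the hook nearly edge-on. The post top is at (188,112) and then (260.5,144). The tip ball is at (259,112.5) and then (323,142). The ring hangs straight at column ~280. Next I'll triangulate.

```bash
python3 - <<'E'
from h import *
c=list(np.load("hk.npy",allow_pickle=True))
pp=[(187.8,112.5),(260.5,144)];tt=[(259,112.5),(322.8,141.8)]
for n,p,s in(("post",pp,(238.7,230.5)),("tip",tt,None)):
    r=[ray("w",u,k) for u,k in zip(p,c)]
    print(n,tri(r)); 
    if s: P=tri(r+[ray("side",s)]);print(P,tri(r+[ray("side",s),ray("top",(133.5,208))]))
for z in (262,266,270): 
    P=[plane("w",u,z,k) for u,k in zip(pp,c)]; T=[plane("w",u,z-10,k) for u,k in zip(tt,c)]
    d=np.mean(P,0)-np.mean(T,0);print(z,*P,*T,np.linalg.norm(d[:2]),np.degrees(np.arctan2(d[1],d[0])))
# base corner directions from image 0: corners
q=[plane("w",(x/1.3333+130,y/1.3333),14,c[0]) for x,y in[(77,68),(230,67),(231,210),(87,211)]]
print(*q); d=q[0]-q[1];print(np.degrees(np.arctan2(d[1],d[0])),np.linalg.norm(d))
E
```

```text
post (array([556.935, 261.125, 265.849]), [np.float64(0.08735954207573848), np.float64(0.08735954207573456)])
(array([556.701, 261.056, 266.103]), [np.float64(0.15697182345347865), np.float64(0.27394433442810817), np.float64(0.40516638438160224)]) (array([557.81 , 260.781, 265.859]), [np.float64(0.915332916344285), np.float64(0.958687032142549), np.float64(1.4011617050063303), np.float64(3.094038091747856)])
tip (array([524.048, 255.061, 245.497]), [np.float64(0.3387438299990739), np.float64(0.33874382999903546)])
262 [557.795 261.333 262.   ] [557.055 261.662 262.   ] [523.675 254.481 252.   ] [524.997 254.891 252.   ] 33.783206048786575 11.631600869435555
266 [556.881 261.027 266.   ] [556.948 261.193 266.   ] [523.49  254.328 256.   ] [525.538 254.582 256.   ] 33.07727990709256 11.607651912981362
270 [555.966 260.722 270.   ] [556.841 260.725 270.   ] [523.304 254.175 260.   ] [526.078 254.273 260.   ] 32.37135979651445 11.582658445368917
[623.255 215.789  14.   ] [500.569 189.351  14.   ] [473.626 303.397  14.   ] [598.826 330.491  14.   ]
12.160750521153034 125.50146666379932
```

```bash
cat >> h.py <<'E'
YS=np.radians(11.7);AX=np.array([np.cos(YS),np.sin(YS),0]);S=np.array([-np.sin(YS),np.cos(YS),0]);O=np.array([541.2,257.8,0])
def P(a,s,z): return O+a*AX+s*S+[0,0,z]
E
python3 - <<'E'
from h import *
o=down(YS+np.pi)
robot.move_linear(P(-60,45,330),o,velocity=120);robot.move_linear(P(-60,-40,290),o,velocity=120);robot.move_linear(P(-50,-40,280),o,velocity=60);robot.hold(.3)
print(robot.get_force())
print(robot.move_linear(P(-2,-40,280),o,velocity=50,force_limit=5));robot.hold(.3)
d=robot.get_ee_pos()-O;print(d@AX,d@S,d[2],robot.get_force(),robot.get_torque(),robot.get_time_s())
im=robot.get_image("side")[:,:,::-1];w=robot.get_image("wrist")[:,:,::-1]
cv2.imwrite("pics/e1.png",np.hstack([cv2.resize(im[180:310,180:310],(400,400),interpolation=cv2.INTER_CUBIC),cv2.resize(w[20:420,80:480],(400,400))]))
E
```

```text
[-0.203 -0.005 -2.494]
False
-2.1384282731795494 -39.94994458744061 280.1561217828708 [-0.45  -0.184 -1.9  ] [-0.097 -0.03  -0.021] 17.6667
```

View pics/e1.png

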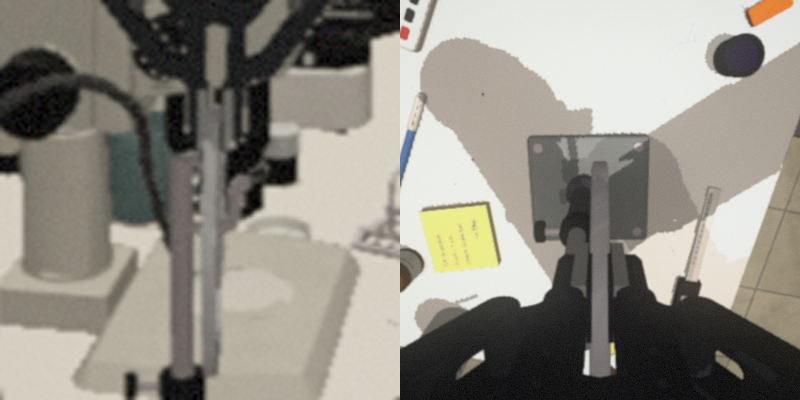

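The side view shows the ring's edge (col ~212) between the post (col ~183) and the hook tip (col ~240), parallel to the post. Now I feel my way down.

```bash
cat > desc.py <<'E'
from h import *
import sys
def desc(z,zend,lim,v,step=1.0,f0=-2.0,stopz=0,stopf=99):
    while z>zend:
        z-=step
        hit=robot.move_linear(P(-2,-40,z),velocity=v,force_limit=lim)
        f=robot.get_force();p=robot.get_ee_pos()-O;t=robot.get_torque()
        print(round(z,1),hit,np.r_[p@AX,p@S,p[2]].round(2),(f-[0,0,f0]).round(2),t.round(2),round(robot.get_time_s(),2))
        if (f[2]-f0>stopf) or np.hypot(f[0],f[1])>8: print("stop");break
    return z
E
python3 - <<'E'
from desc import *
robot.move_linear(P(-2,-40,262),velocity=30,force_limit=5)
z=desc(262,236,10,12,step=2,stopf=15)
E
```

```text
260 False [ -2.1  -39.96 259.87] [-1.51  0.9  -0.93] [-0.11  0.44  0.03] 19.23
258 False [ -1.84 -39.99 258.42] [-1.88  0.03  4.17] [-0.11  0.73  0.08] 19.54
256 False [ -1.85 -39.95 256.8 ] [-4.08 -0.71  7.61] [-0.06  1.42  0.18] 19.86
254 False [ -2.04 -40.03 254.84] [-3.98 -1.84  7.51] [-0.15  1.59  0.17] 20.18
252 False [ -2.46 -40.11 252.44] [-6.24 -0.64  5.59] [-0.29  1.92  0.27] 20.49
250 False [ -2.65 -40.09 250.18] [-5.65 -1.07  4.7 ] [-0.26  1.92  0.21] 20.81
248 False [ -2.76 -40.11 248.  ] [-5.91 -0.18  4.59] [-0.24  1.85  0.25] 21.12
246 False [ -2.85 -40.11 245.83] [-5.55 -0.41  4.6 ] [-0.22  1.9   0.21] 21.44
244 False [ -2.97 -40.15 243.59] [-5.45 -0.79  2.6 ] [-0.18  1.82  0.23] 21.76
242 False [ -3.57 -40.24 240.91] [-6.52 -0.09  1.8 ] [-0.33  1.98  0.21] 22.07
240 False [ -3.44 -40.23 239.02] [-6.5  -0.77  2.5 ] [-0.27  1.96  0.25] 22.39
238 False [ -3.46 -40.27 236.99] [-5.53 -0.44  1.23] [-0.31  1.96  0.25] 22.71
236 False [ -3.46 -40.27 235.  ] [-6.32 -0.68  0.77] [-0.29  1.93  0.21] 23.02
```

The keeper was met at TCP z about 259 (peak 7.6 N) and is now folded back, its force fading. Now I go on slowly to the seat.

```bash
sed -i 's/>8: print/>10: print/' desc.py; python3 - <<'E'
from desc import *
z=desc(236,219,6,5,step=1,stopf=4.5)
robot.hold(.3);print(robot.get_force(),robot.get_ee_pos(),robot.get_time_s())
E
```

```text
235 False [ -3.29 -40.26 234.2 ] [-4.74 -1.61  0.65] [-0.32  1.82  0.25] 23.38
234 False [ -3.26 -40.24 233.24] [-5.17 -1.63  1.53] [-0.42  1.85  0.2 ] 23.73
233 False [ -3.27 -40.29 232.2 ] [-5.68 -0.9   1.87] [-0.41  1.77  0.23] 24.07
232 False [ -1.89 -39.96 231.64] [ 0.27 -0.31 -0.53] [-0.01 -0.03  0.03] 24.43
231 False [ -1.89 -39.99 230.96] [-0.    0.95 -0.15] [-0.11  0.03  0.01] 24.77
230 False [ -2.   -40.   229.98] [-0.32  0.59 -0.02] [-0.08  0.01 -0.04] 25.12
229 False [ -2.03 -40.03 228.94] [0.07 0.31 0.73] [-0.05 -0.03 -0.04] 25.48
228 False [ -2.01 -40.01 227.96] [-0.23 -0.02  1.2 ] [-0.04 -0.    0.03] 25.82
227 False [ -1.87 -39.97 227.3 ] [-0.04  0.48  3.17] [-0.01  0.21  0.07] 26.18
226 True [ -1.7  -39.91 227.06] [-1.55  0.55  6.58] [0.13 0.51 0.1 ] 26.43
stop
[-1.408 -0.436  5.516] [547.584 218.358 226.971] 26.725
```

The keeper snapped shut at z about 232 and the rim met the seat about 5 mm lower, bearing with about 7 N. I ease the load, release, back off straight up and check.

```bash
python3 - <<'E'
from h import *
robot.move_linear(P(-2,-40,226.9),velocity=5);robot.hold(.3);print(robot.get_force())
robot.let_go();robot.hold(.5);print(robot.get_force(),robot.get_grip_width(),robot.get_grasp_force())
print(robot.move_linear(P(-2,-40,330),velocity=60,force_limit=8))
robot.move_linear(P(-70,-40,340),velocity=100);robot.move_linear(P(-70,60,340),velocity=100);robot.hold(1)
print(robot.get_force(),robot.get_time_s())
im=robot.get_image("side")[:,:,::-1];w=robot.get_image("wrist")[:,:,::-1]
cv2.imwrite("pics/f1.png",np.hstack([cv2.resize(im[200:330,180:310],(400,400),interpolation=cv2.INTER_CUBIC),cv2.resize(w[0:300,60:360],(400,400))]))
E
```

```text
[-0.5    0.289  4.478]
[ 0.382 -0.293 -1.013] 85.16002728168698 0.0
False
[-0.42   0.102  0.14 ] 33.425
```

View pics/f1.png

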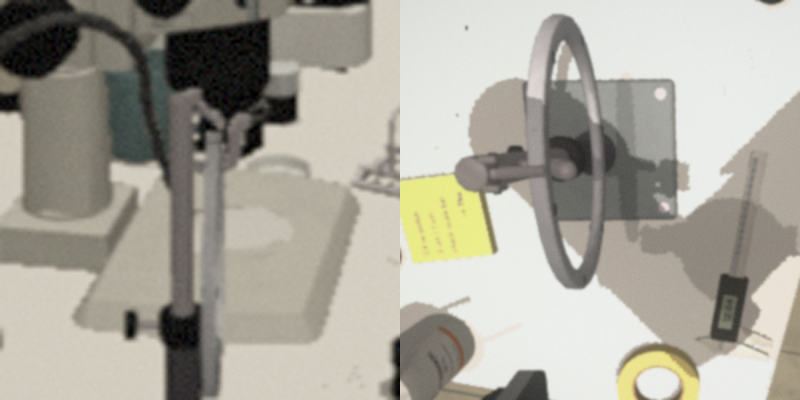

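The ring hangs between the post (col ~182) and the tip (col ~240). In the side view the keeper finger slants shut over the rim near (212,112). The gripper is clear of everything.

```bash
python3 - <<'E'
from h import *
robot.hold(1.5);print(robot.job_done())
E
```

```text
the job is handed in; nothing more can be done
None
```

The job is handed in: the large ring hangs released on the hook with the keeper shut above the rim. It bore on the seat with about 8 N by the tool force reading (limit 20 N), and the judge's verdict was not returned.

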